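Set up the kitchen tablet on its folding stand

TASK

Set up the kitchen tablet for reading a recipe: first push the folded prop leg of the steel tablet stand out until it hits its stop, then take the tablet out of the wire rack and stand it on its long edge in the middle of the stand, behind the front lip, leaning back against the prop leg with its screen facing out over the lip. Leave everything else where it is.

Things in the scene. Friction and masses are not known exactly. Their poses are not given: they have to be found in the camera images.
- stand: Folding tablet stand, fixed. Steel base plate 205 x 210 x 8 mm, x -70 to +135 in its frame; origin on the worktop, on the middle line; z up. The front is its -x side, towards the robot: there a lip 6 mm thick runs across the full width, rear face at x = -55 mm, top 23 mm above the worktop. Hinge post of the prop leg on the middle line at x = +110 mm. Stands to the robot's left or right; the rack on the other side.
- lip_top (a point): Middle of the top of the stand's front lip, at x = -58, y = 0, z = 23 mm in the stand's frame.
- prop_leg (a joint): Angle of the prop leg about its upright hinge, rad. 0: folded, pointing along the stand's +y, parallel to the lip; 1.571: at its stop, pointing to the stand's -x, towards the lip, on the middle line. Grows anticlockwise seen from above. Starts at 0 to 0.4. Friction keeps it where it is left; about 2 N at 80 mm from the hinge moves it.
- leg_hinge (a point): Point on the leg's hinge axis, 77.5 mm above the worktop, at x = +110, y = 0 mm in the stand's frame. The hinge barrel is 16 mm across and its top is 89 mm above the worktop.
- leg_push (a point): Point on the top edge of the prop leg, mid-thickness, 80 mm from the hinge axis; swings with the leg. The leg is an upright aluminium plate 8 mm thick, from 22 to 78 mm above the worktop; its clear faces run from 15 to 110 mm from the axis. Nothing stands behind the folded leg.
- leg_pad (a point): Centre of the face of the crosswise rubber pad at the leg's end (50 mm wide, 37 mm high, 8 mm thick, leaning back 20 deg, 50 to 85 mm above the worktop), 128 mm from the hinge axis. With the leg out, the face is 30 mm (bottom) to 43 mm (top) behind the lip's rear face, so a tablet with its foot at the lip leans back about 20 deg.
- tablet: Tablet in a black case, 14 (x, thick) x 210 (y, wide) x 140 mm (z, high), 0.36 to 0.59 kg. Origin: centre of its underside (long edge); z points to the opposite long edge, the screen is on its -x face. It starts upright in one of the rack's three slots, 8 mm above the worktop, with the same yaw as the rack, screen towards the robot.
- tablet_top (a point): Middle of the tablet's top long edge, 140 mm above its origin.
- rack: Wire rack, fixed: base 200 x 150 x 8 mm with three slots at x = 0, 65 and 130 mm in its frame, each between two wire loops 19 mm apart, 120 mm wide (along y) and 58 mm high. Origin on the worktop under the middle of the first slot. The other two slots hold a chopping board and a baking tin.
- board: White plastic chopping board, 12 x 170 x 115 mm, upright in a rack slot; origin at the centre of its underside. Stays there.
- tin: Small aluminium baking tin, 14 x 180 x 110 mm, upright in a rack slot; origin at the centre of its underside. Stays there.
- tumbler: Drinking glass, 66 mm across, 100 mm high, between the stand and the rack. Origin under its centre.
- bowl: Steel bowl, 120 mm across, 60 mm high, beyond the stand and rack. Origin under its centre.
- shaker: Steel shaker, 62 mm across, 112 mm high, to the right. Origin under its centre.
- mug: White mug, 80 mm across, 90 mm high, to the left. Origin under its centre.
- spatula: Spatula, 260 mm long, lying on the right. Origin under its middle.
There are look-alikes about, which are no part of the job. Of the things like the tablet, leave any that is purple or red; of the rest the larger one is meant.

How it is judged:
On the way, in this order (a step that is already met when the one before it is completed fails the run):
1. the prop leg is out against its stop (joint over 1.5 rad), with the tablet still in the rack (value of joint prop_leg above 1.5 rad and distance of tablet from where it was at the start of the episode below 0.03 m), for 0.2 s.
2. the tablet is lifted clear of the rack's wires (height (world z) of tablet above 0.065 m), for 0.1 s.
At the end, for the whole second after the job is handed in: Leg over 1.5 rad. Tablet at rest on the base: its origin at x -56 to -20 mm, y within 30 mm, z under 16 mm in the stand frame, square to the lip within 0.15 rad, tilted back 0.12 to 0.5 rad, top edge at x over -20 mm, screen towards the lip (value of joint prop_leg above 1.5 rad and x of tablet in the frame of stand between -0.056 and -0.02 m and y of tablet in the frame of stand between -0.03 and 0.03 m and z of tablet in the frame of stand below 0.016 m and x of tablet_top in the frame of stand above -0.02 m and angle between tablet's own z axis and vertical between 0.12 and 0.5 rad and x of lip_top in the frame of tablet below 0 m and angle between the y axis of tablet and the y axis of stand, either way round below 0.15 rad and linear speed of tablet below 0.02 m/s and angular speed of tablet below 0.1 rad/s); the robot touches nothing.
It fails at once if another thing is moved by more than 40 mm (distance of any of tumbler, bowl, shaker, mug, spatula, board, tin from where it was at the start of the episode above 0.04 m).
It fails at once if a bystander is tipped over (more than 0.6 rad) (angle between any of tumbler, bowl, shaker, mug, board, tin's own z axis and vertical above 0.6 rad).
It also fails if it takes over 62 s, if anything falls off the work surface, if the arm or the gripper's body presses on something with over 40 N, if the wrist force passes 120 N, or if a joint passes its speed limit or range.

ROBOT

A 6-joint arm with a two-finger parallel gripper is mounted at the origin on the work surface. World frame = base frame: x ahead of the robot, y to its left, z up, the work surface at z = 0. Lengths are in m, angles in rad, forces in N, time in s.
With the tool pointing down it reaches from about 0.225 to 0.875 m from the base axis. Payload 3.4 kg.
Tool frame: the origin (TCP) lies at the very end of the fingers, on their centre line; the grasp point (between the pads) lies 19 mm behind it; z points along the fingers, y is the line along which they close (so a half turn about z gives the same grasp; the last joint's range is limited). The gripper opens to 85 mm and grips with 20 to 120 N. Pads are 22 mm wide; open, the fingers measure 114 mm over their backs; the gripper's body (76 mm by 85 mm) begins 54 mm behind the grasp point. The pads swing forward as they close: fully open they stand 13 mm farther back than shut.
Start: joints at [1.219, 0.276, 1.505, -0, 1.361, -0.121], TCP at [0.132, 0.56, 0.231] pointing down, gripper open.
Joint ranges: [-2.89, 2.89], [-0.75, 2.08], [0.22, 2.7], [-1.18, 4.32], [0.11, 2.71], [-2.7, 2.7]. Speed limits (rad/s): [2.57, 2.57, 3.14, 3.14, 3.14, 3.14].

INTERFACE

Orientations are given as a unit quaternion [w, x, y, z].
In Python, from rig import manip, get_image, camera_info gives the robot as it stands. The module is installed in compiled form; this text tells all that it offers.
- The arm moves only by the shell command python3 -m crank 'ROWS' [FORCE]. ROWS is a JSON object of lists of equal length, an entry for each row: "translation": the shift along the tool's x, y, z in mm, a list of three; "roll": the turn about the tool's z in rad; "fingers": the opening, from 0 (shut) to 1 (fully open). A call has 1 to 8 rows; each row shifts and turns the commanded pose from where the row before left it, along the tool's axes as they then stand; what a row does not reach is not made up. A row lasts 1/10 s, in which the tool goes at most 50 mm and 8.59 degrees, less where a joint would pass 70% of its speed; a pose out of reach is approached as far as the arm can. A call is refused whole if a number of a shift passes 50 or a number of a turn 0.15, either way. A call with a gripper value outside its range is refused whole. The fingers move at their own pace and stop on an object; FORCE is the grip in N (left out, the last holds). Time passes only in rows, so rows that do not move let the fingers close. It gives the time, the measured TCP pose, the force, the opening and the grip force at its end, in the units of the state.
- manip.get_state(): the state, without advancing time (a new reading comes with each control period).
- get_image(name): name is "scene" or "top" or "wrist"; returns the picture (400x640x3 uint8, blue, green, red); there is no depth.
- camera_info(name): a dict with "mtx" (3x3 intrinsics, pixels), "D" ([k1, k2, p1, p2, k3] as OpenCV has them; the pictures are not rectified), "rvec" (rotation vector, rad) and "tvec" (3), from world to camera coordinates, as OpenCV has them. Camera axes: x right, y down, z forward; pixel columns grow to the right and rows downward; lengths in m; the calibration is good to about 2 mm. A picture is of the moment at which its call begins: read the wrist's pose just before it. camera_info takes no time and is no camera call; for the wrist camera it gives the pose at the moment of the call.
- manip.sign_off(): hands the job in; it is judged then, once.
The state is a dict: "clock": time; "qpos": joint angles; "qd": joint speeds; "effort": joint torques, N m; "position": TCP position; "ee_rot": TCP orientation; "contact_force": force on the tool from outside, world axes, zero at the start; "moment": the same for the moment, N m; "width": finger opening in m; "gripper_force": force on a finger pad.
Only numpy, scipy, OpenCV 4.12 (cv2) and the standard library are available. Lean on these libraries where they do the work, as an engineer would, in place of code of your own. Each camera call takes 0.05 s, during which the arm holds its last target. There are 200 camera calls.

## Working session

There is one attempt and no reset: what is moved stays moved. The work goes in short steps, Python scripts to look and compute and a shell command to move; the robot and the scene stay as the last step left them, time stands still between calls to the robot, and variables do not carry over. Pictures are saved under pics/ and viewed, at most 10 in all, crops included, and the job is handed in when it is done.

```bash
mkdir -p pics && ls
python3 - <<'E'
from rig import manip, get_image, camera_info
import cv2, json
for n in ("scene","top"):
    cv2.imwrite(f"pics/{n}0.png", get_image(n))
    c=camera_info(n); print(n,c)
s=manip.get_state(); print(s)
E
```

```text
pics
scene {'mtx': array([[366.68288763,   0.        , 317.2680115 ],
       [  0.        , 366.68288763, 206.17317811],
       [  0.        ,   0.        ,   1.        ]]), 'D': array([0.02006383, 0.        , 0.        , 0.        , 0.        ]), 'rvec': array([ 2.17234379,  1.14512806, -0.43072686]), 'tvec': array([-0.32317396, -0.26605186,  1.78677623])}
top {'mtx': array([[369.74297484,   0.        , 327.84256044],
       [  0.        , 369.74297484, 196.32122463],
       [  0.        ,   0.        ,   1.        ]]), 'D': array([-0.04480717,  0.        ,  0.        ,  0.        ,  0.        ]), 'rvec': array([ 2.13960401, -2.10450247,  0.19021697]), 'tvec': array([-0.01926554,  0.55850456,  1.08821107])}
{'clock': 0.1, 'qpos': array([ 1.21898459e+00,  2.76550157e-01,  1.50601860e+00,  2.57377279e-05,
        1.36072551e+00, -1.20972513e-01]), 'qd': array([ 0.00057207, -0.00150589, -0.0021442 ,  0.00033941, -0.0010852 ,
       -0.00252658]), 'effort': array([ 1.85599325e-03, -4.17700410e+01, -2.46405101e+01,  1.04692515e-05,
        5.75406259e-03,  4.26244853e-06]), 'position': array([0.13137015, 0.55929591, 0.23051092]), 'ee_rot': array([-2.11489763e-04,  1.15166152e-01,  9.93345878e-01, -8.24198087e-04]), 'contact_force': array([-0.40015878,  0.39095224, -0.10651941]), 'moment': array([ 0.00723801, -0.00740181,  0.02567863]), 'gripper_force': 0.0, 'width': 0.08546335746115673}
```

View pics/scene0.png

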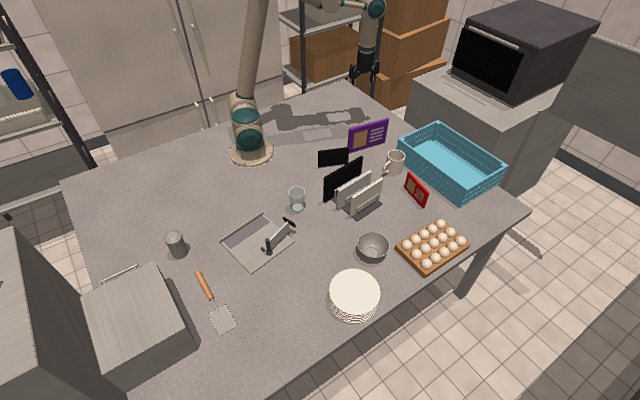

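View pics/top0.png

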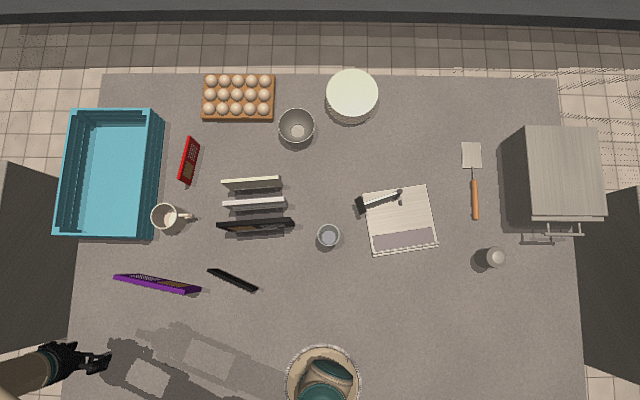

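The top view shows the rack at about (253,205), with a black tablet in its front slot at (255,224). The stand is at (400,218), with its leg folded towards (360,203) and the hinge near (400,196). There are four tablet-like things:
- large black, in the rack, (255,224)
- small black, (233,280)
- purple, (157,284)
- red, (189,160)

Leaving out purple and red, the larger of the rest is the black one in the rack. I'll confirm that in a crop.

Run:
```python
import cv2
a=cv2.imread("pics/top0.png")[155:300,195:445]
cv2.imwrite("pics/crop_top.png",cv2.resize(a,None,fx=3.2,fy=3.2,interpolation=cv2.INTER_CUBIC))
b=cv2.imread("pics/scene0.png")[130:280,210:400]
cv2.imwrite("pics/crop_scene.png",cv2.resize(b,None,fx=4,fy=4,interpolation=cv2.INTER_CUBIC))
```

```text
(no output)
```

View pics/crop_top.png

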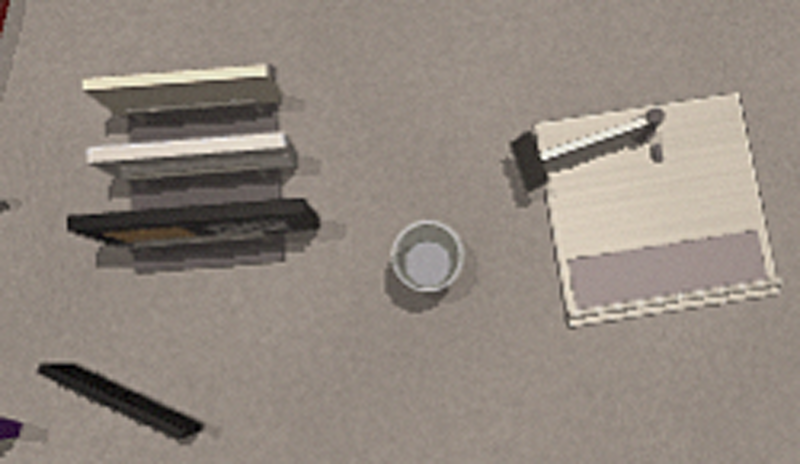

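View pics/crop_scene.png

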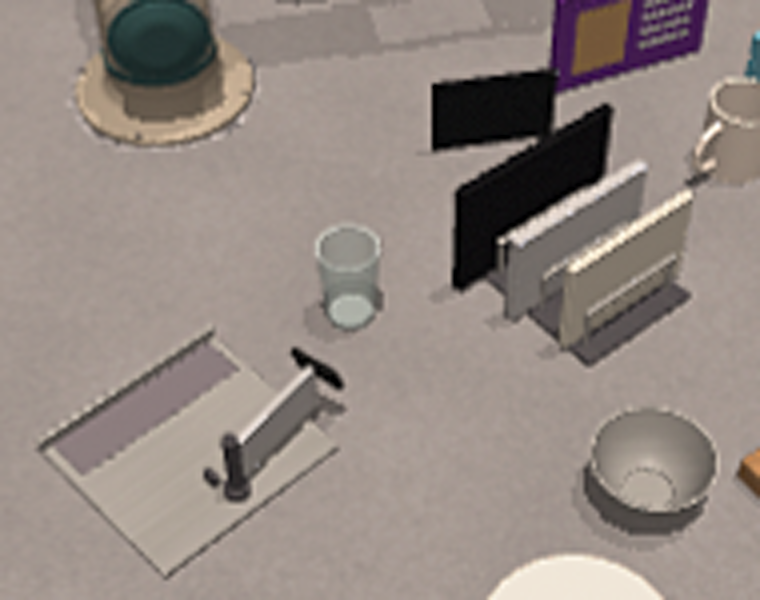

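The front-slot tablet is black and clearly larger than the small black one, so it is the target, with its screen visible towards the robot. In the top crop its top edge runs (68,222) to (312,210). The plate corners are BR (740,94), FR (780,292) and FL (571,326), and the hinge is at (655,116).

```bash
cat > h.py <<'E'
import numpy as np, cv2
from rig import manip, get_image, camera_info
def ray(name,uv,c=None):
    c=c or camera_info(name); R=cv2.Rodrigues(c["rvec"])[0]
    n=cv2.undistortPoints(np.array(uv,float).reshape(-1,1,2),c["mtx"],c["D"]).reshape(-1,2)
    return -R.T@c["tvec"].ravel(), np.c_[n,np.ones(len(n))]@R
def plane(name,uv,z,c=None):
    o,d=ray(name,uv,c); return o+d*((z-o[2])/d[:,2])[:,None]
def proj(name,P,c=None):
    c=c or camera_info(name); return cv2.projectPoints(np.array(P,float).reshape(-1,1,3),c["rvec"],c["tvec"],c["mtx"],c["D"])[0].reshape(-1,2)
def tri(u1,u2):
    o1,d1=ray("top",[u1]);o2,d2=ray("scene",[u2]);A=np.c_[d1[0],-d2[0]]
    t=np.linalg.lstsq(A,o2-o1,rcond=None)[0]; p,q=o1+t[0]*d1[0],o2+t[1]*d2[0]; return (p+q)/2,np.linalg.norm(p-q)
E
python3 - <<'E'
from h import *
np.set_printoptions(precision=4,suppress=True)
ct=lambda p:(np.array(p)+.5)/3.2-.5+[195,155]
cs=lambda p:(np.array(p)+.5)/4-.5+[210,130]
P=plane("top",[ct(p) for p in [(740,94),(780,292),(571,326)]],.008); print("plate top BR FR FL",P)
S=plane("scene",[cs(p) for p in [(335,450),(167,575),(42,447)]],.008); print("plate scene BL BR FR",S)
print("hinge",plane("top",[ct((655,116))],.089))
print("leg tip", plane("top",[ct((540,158))],.078))
T=plane("top",[ct(p) for p in [(68,213),(305,199),(320,222),(75,233)]],.148);print("tablet top",T)
for a,b in (((305,199),(456,188)),((68,213),(611,105))): print("tri rear top corner",tri(ct(a),cs(b)))
print("tumbler",plane("top",[ct((427,258))],.1)[0])
E
```

```text
plate top BR FR FL [[ 0.6124 -0.3257  0.008 ]
 [ 0.4143 -0.359   0.008 ]
 [ 0.3786 -0.1538  0.008 ]]
plate scene BL BR FR [[ 0.5841 -0.1218  0.008 ]
 [ 0.6168 -0.3202  0.008 ]
 [ 0.4222 -0.3527  0.008 ]]
hinge [[ 0.5717 -0.2238  0.089 ]]
leg tip [[ 0.532  -0.1172  0.078 ]]
tablet top [[0.4648 0.3013 0.148 ]
 [0.4808 0.094  0.148 ]
 [0.4609 0.0802 0.148 ]
 [0.4475 0.2939 0.148 ]]
tri rear top corner (array([0.4791, 0.0922, 0.1588]), np.float64(0.0013108942114354771))
tri rear top corner (array([0.4642, 0.2994, 0.1556]), np.float64(0.0010308837589514206))
tumbler [ 0.435 -0.013  0.1  ]
```

The stand is at about (0.464, -0.244) with yaw 0.17. The leg is at about 0.19 rad. The tablet is at about (0.466, 0.197) with yaw 0.077. First I'll turn the tool so its y axis lies along the stand's x axis, with the fingers shut.

```bash
python3 -m crank '{"translation":[[0,0,0],[0,0,0],[0,0,0],[0,0,0],[0,0,0],[0,0,0],[0,0,0],[0,0,0]],"roll":[0.146,0.146,0.146,0.146,0.146,0.146,0.146,0.146],"fingers":[0,0,0,0,0,0,0,0]}' 40
cat >> h.py <<'E'
SO=np.array([.464,-.244]); SY=.17
def rot(a): return np.array([[np.cos(a),-np.sin(a)],[np.sin(a),np.cos(a)]])
def tool():
    s=manip.get_state(); from scipy.spatial.transform import Rotation as Ro
    w,x,y,z=s["ee_rot"]; return s,s["position"],Ro.from_quat([x,y,z,w]).as_matrix()
def go(target,yaw=None):   # tool-axis shift in mm to a world point; roll to bring tool y to yaw
    s,p,R=tool(); a=np.arctan2(R[1,1],R[0,1])
    print("t",round(s["clock"],2),"p",p.round(4),"yawy",round(a,3),"shift mm",(R.T@(np.array(target)-p)*1000).round(1),"roll",None if yaw is None else round(a-yaw,3))
def W(x,y,z): return np.r_[SO+rot(SY)@[x,y],z]
E
python3 -c "
from h import *
go(W(.128,.085,.2),SY)"
```

```text
clock: 0.9
position: [0.1314, 0.5595, 0.2308]
ee_rot: [0.0, 0.646, 0.763, -0.0]
contact_force: [-0.5, -0.3, -0.3]
width: -0.0
gripper_force: 0.0
t 0.9 p [0.1314 0.5595 0.2308] yawy 0.166 shift mm [-761.8  322.9   31.3] roll -0.004
```

```bash
python3 -m crank '{"translation":[[-45,19,1],[-45,19,1],[-45,19,1],[-45,19,1],[-45,19,1],[-45,19,1],[-45,19,1],[-45,19,1]],"roll":[0,0,0,0,0,0,0,0],"fingers":[0,0,0,0,0,0,0,0]}' >/dev/null
python3 -m crank '{"translation":[[-45,19,1],[-45,19,1],[-45,19,1],[-45,19,1],[-45,19,1],[-45,19,1],[-45,19,1],[-45,19,1]],"roll":[0,0,0,0,0,0,0,0],"fingers":[0,0,0,0,0,0,0,0]}'
python3 -m crank '{"translation":[[-40,18,1],[0,0,0]],"roll":[0,0],"fingers":[0,0]}'
python3 -c "
from h import *
go(W(.128,.085,.045),SY)
i=get_image('wrist'); cv2.imwrite('pics/w1.png',i); c=camera_info('wrist')
print(proj('wrist',[W(.110,0,.089),W(.135,.105,.008),W(.135,-.105,.008),W(-.07,.105,.008),W(-.07,-.105,.008)],c).round(0))"
```

```text
clock: 2.5
position: [0.5548, -0.0994, 0.2148]
ee_rot: [-0.0, 0.644, 0.765, 0.0]
contact_force: [1.0, 1.1, 0.0]
width: -0.0001
gripper_force: 0.0
clock: 2.7
position: [0.5817, -0.1391, 0.2128]
ee_rot: [0.001, 0.645, 0.764, -0.001]
contact_force: [0.1, 0.5, 0.1]
width: 0.0
gripper_force: 0.0
t 2.7 p [ 0.5817 -0.1391  0.2128] yawy 0.168 shift mm [  1.9  -5.9 167.8] roll -0.002
[[297. 286.]
 [324. 154.]
 [324. 326.]
 [124. 153.]
 [154. 326.]]
```

View pics/w1.png

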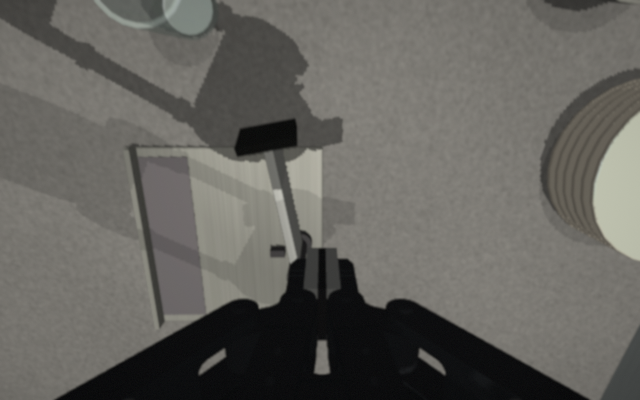

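The wrist view shows the folded leg from about (270,150) to (297,262), its pad at (266,137), and the plate's corners at about (322,149), (130,147) and (158,327). My fingers are at (322,255), beyond the back of the leg. I'll use these corners to refine the stand pose.

Run:
```python
from h import *
np.set_printoptions(precision=4,suppress=True)
c=camera_info('wrist')
P=plane('wrist',[(322,149),(130,147),(158,327)],.008,c)
print(((P[:,:2]-SO)@rot(SY)*1000).round(1))
L=plane('wrist',[(281,192)],.078,c); print("leg top pt",((L[:,:2]-SO)@rot(SY)*1000).round(1))
print("lip top", ((plane('wrist',[(131,146),(159,327)],.023,c)[:,:2]-SO)@rot(SY)*1000).round(1))
# tumbler etc
g=cv2.imread('pics/top0.png'); 
print(proj('top',[W(.11,0,.089),W(.135,.105,.008),W(.135,-.105,.008),W(-.07,.105,.008),W(-.07,-.105,.008),W(-.055,.105,.023),W(-.055,-.105,.023)]).round(1))
cr=cv2.resize(g[175:265,350:450],None,fx=6,fy=6,interpolation=cv2.INTER_CUBIC)
for p in proj('top',[W(.11,0,.089),W(.135,.105,.008),W(.135,-.105,.008),W(-.07,.105,.008),W(-.07,-.105,.008),W(-.055,.105,.023),W(-.055,-.105,.023)]):
    cv2.circle(cr,tuple(int(v) for v in ((p-[350,175])+.5)*6),3,(0,0,255),1)
cv2.imwrite('pics/chk.png',cr)
```

```text
[[ 132.6  109.7]
 [ -63.1  111.5]
 [ -65.8 -105.9]]
leg top pt [[97.7 83.8]]
lip top [[-53.5 114.7]
 [-56.1 -94.3]]
[[399.9 190.7]
 [361.6 193.1]
 [425.6 183.3]
 [372.6 256.9]
 [438.5 246.4]
 [372.4 252. ]
 [438.9 241.4]]
```

View pics/chk.png

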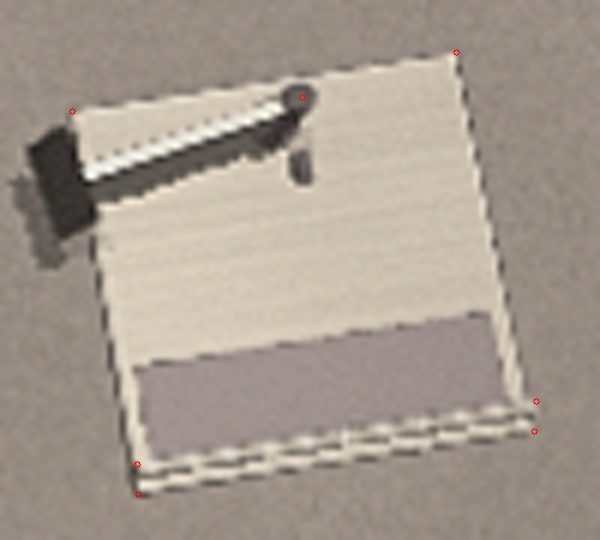

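The projected model fits the top picture to within 1–2 mm, so I'm going down behind the leg.

```bash
sed -i 's/SO=np.array(\[.464,-.244\])/SO=np.array([.4645,-.243])/' h.py
python3 -m crank '{"translation":[[0,0,42],[0,0,42],[0,0,42],[0,0,42],[0,0,0]],"roll":[0,0,0,0,0],"fingers":[0,0,0,0,0]}'
python3 - <<'E'
from h import *
go(W(.128,.085,.045),SY)
prev=None
for th in np.arange(.19,1.60,.1):
    d=.016;r=.08
    c=np.array([.11,0])+r*np.array([-np.sin(th),np.cos(th)])+d*np.array([np.cos(th),np.sin(th)])
    print(round(th,2),(c*1000).round(0))
E
```

```text
clock: 3.25
position: [0.5731, -0.1307, 0.0411]
ee_rot: [-0.007, 0.643, 0.766, -0.002]
contact_force: [-1.3, 0.6, -0.8]
width: 0.0002
gripper_force: 0.0
t 3.25 p [ 0.5731 -0.1307  0.0411] yawy 0.173 shift mm [-7.2  1.9 -4. ] roll 0.003
0.19 [111.  82.]
0.29 [102.  81.]
0.39 [94. 80.]
0.49 [86. 78.]
0.59 [79. 75.]
0.69 [71. 72.]
0.79 [64. 68.]
0.89 [58. 63.]
0.99 [52. 57.]
1.09 [46. 51.]
1.19 [42. 45.]
1.29 [38. 38.]
1.39 [34. 30.]
1.49 [32. 22.]
1.59 [30. 14.]
```

```bash
python3 -m crank '{"translation":[[-8,-8,0],[-2,-7,0],[-1,-9,0],[-1,-8,0],[-2,-8,0],[-3,-7,0],[-3,-8,0],[-4,-7,0]],"roll":[0,0,0,0,0,0,0,0],"fingers":[0,0,0,0,0,0,0,0]}'
python3 -c "
from h import *
s,p,R=tool(); print(((p[:2]-SO)@rot(SY)*1000).round(1),p[2])"
```

```text
clock: 4.05
position: [0.521, -0.1682, 0.0463]
ee_rot: [-0.0, 0.644, 0.765, 0.0]
contact_force: [1.4, 0.5, 0.6]
width: -0.0004
gripper_force: 0.9
[68.4 64.1] 0.04625257946387299
```

```bash
python3 -m crank '{"translation":[[-3,-8,0],[-5,-7,0],[-6,-5,0],[-6,-5,0],[-7,-4,0],[-8,-4,0],[-6,-2,0]],"roll":[0,0,0,0,0,0,0],"fingers":[0,0,0,0,0,0,0]}'
python3 -c "
from h import *
s,p,R=tool(); print(((p[:2]-SO)@rot(SY)*1000).round(1),p[2])"
```

```text
clock: 4.75
position: [0.4939, -0.2152, 0.0461]
ee_rot: [-0.0, 0.644, 0.765, -0.0]
contact_force: [1.1, 2.1, -0.1]
width: -0.0002
gripper_force: 0.8
[33.7 22.4] 0.04613474453061425
```

Now small pushes until the stop shows up in the force.

```bash
for i in 1 2 3; do python3 -m crank '{"translation":[[-3,0,0],[0,0,0]],"roll":[0,0],"fingers":[0,0]}' | grep -E "position|contact"; done
python3 -c "
from h import *
s,p,R=tool(); print(((p[:2]-SO)@rot(SY)*1000).round(1),p[2])"
```

```text
position: [0.4946, -0.2182, 0.0461]
contact_force: [-0.5, 0.6, 0.1]
position: [0.4952, -0.2205, 0.0461]
contact_force: [0.0, 1.1, 0.8]
position: [0.4953, -0.2208, 0.0462]
contact_force: [0.4, 7.2, 1.8]
[34.1 16.6] 0.046174537725126946
```

```bash
python3 -m crank '{"translation":[[-3,0,0],[0,0,0],[0,0,0],[0,0,0]],"roll":[0,0,0,0],"fingers":[0,0,0,0]}' | grep -E "position|contact"
python3 -m crank '{"translation":[[10,0,0],[6,0,0],[0,0,-40],[0,0,-50],[0,0,-50],[0,0,-45],[0,0,0]],"roll":[0,0,0,0,0,0,0],"fingers":[0,0,0,0.4,0.4,0.4,0.4]}'
python3 - <<'E'
from h import *
s,p,R=tool(); print(((p[:2]-SO)@rot(SY)*1000).round(1))
i=get_image('top'); g=cv2.resize(i[155:300,195:445],None,fx=3.2,fy=3.2,interpolation=cv2.INTER_CUBIC); cv2.imwrite('pics/t2.png',g)
go([.466,.197,.235],.077)
E
```

```text
position: [0.4952, -0.2209, 0.0462]
contact_force: [0.2, 14.3, 5.7]
clock: 6.45
position: [0.4976, -0.2131, 0.2386]
ee_rot: [0.008, 0.644, 0.765, 0.001]
contact_force: [0.8, -0.9, -0.0]
width: 0.0339
gripper_force: 0.0
[37.6 23.9]
t 6.5 p [ 0.4958 -0.2121  0.2351] yawy 0.172 shift mm [408.2  40.7  -2.3] roll 0.095
```

View pics/t2.png

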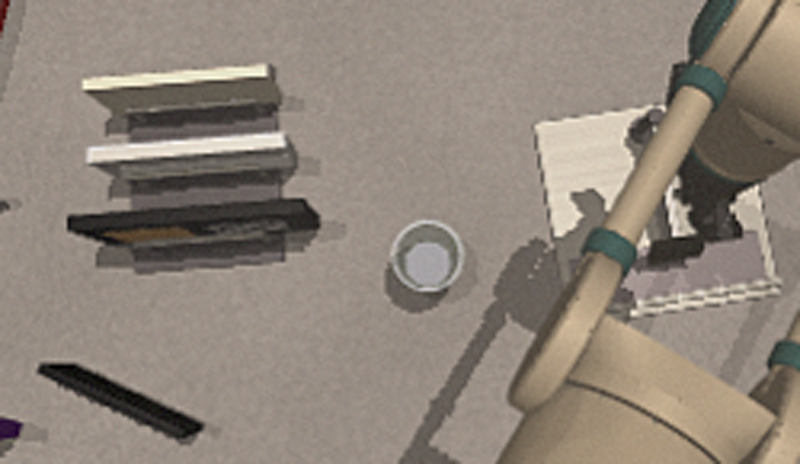

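The leg is now out, with its pad at about (672,250) in front of the hinge on the middle line. Next is the tablet.

```bash
python3 -m crank '{"translation":[[45,4,0],[45,4,0],[45,4,0],[45,5,0],[45,5,0],[45,5,0],[45,5,0],[45,5,0]],"roll":[0,0,0,0,0,0,0,0],"fingers":[0.4,0.4,0.4,0.4,0.4,0.4,0.4,0.4]}' >/dev/null
python3 -m crank '{"translation":[[48,4,0],[0,0,0],[0,0,0]],"roll":[0.095,0,0],"fingers":[0.4,0.4,0.4]}'
python3 - <<'E'
from h import *
go([.465,.195,.20],.077)
i=get_image('wrist'); c=camera_info('wrist'); cv2.imwrite('pics/w2.png',i)
ax=rot(.077)
print(proj('wrist',[np.r_[np.array([.465,.195])+ax@[a,b],.148] for a in(-.007,.007) for b in(-.105,.105)],c).round())
E
```

```text
clock: 7.6
position: [0.4634, 0.1989, 0.2297]
ee_rot: [-0.0, 0.678, 0.735, -0.001]
contact_force: [-0.5, 0.7, 0.6]
width: 0.0339
gripper_force: 0.0
t 7.6 p [0.4634 0.1989 0.2297] yawy 0.081 shift mm [-3.9  1.4 29.7] roll 0.004
[[314. 337.]
 [312.  49.]
 [331. 337.]
 [335.  49.]]
```

View pics/w2.png

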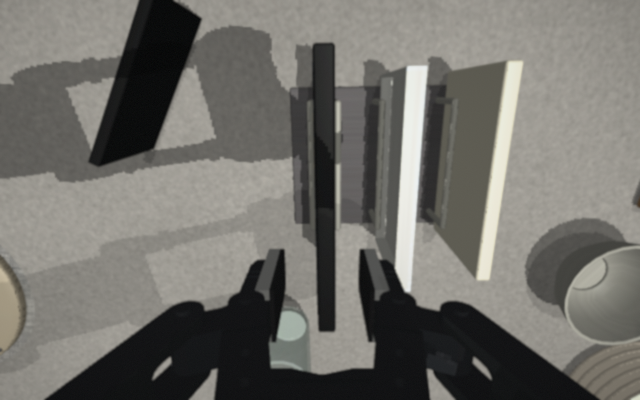

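The wrist view shows the tablet's top edge as the dark bar from (324,43) to (327,331), centred between the pads at (270,300) and (375,300). Only about +3 mm in tool y is needed. Going down and gripping.

```bash
python3 -m crank '{"translation":[[0,3,15],[0,0,25],[0,0,25],[0,0,25],[0,0,25],[0,0,0]],"roll":[0,0,0,0,0,0],"fingers":[0.4,0.4,0.4,0.4,0.4,0.4]}'
python3 -m crank '{"translation":[[0,0,0],[0,0,0],[0,0,0],[0,0,0],[0,0,0],[0,0,0]],"roll":[0,0,0,0,0,0],"fingers":[0,0,0,0,0,0]}' 60
```

```text
clock: 8.25
position: [0.4647, 0.1958, 0.113]
ee_rot: [-0.002, 0.68, 0.733, -0.004]
contact_force: [-0.6, -1.1, 0.4]
width: 0.034
gripper_force: 0.0
clock: 8.85
position: [0.4678, 0.1984, 0.117]
ee_rot: [0.001, 0.679, 0.734, 0.0]
contact_force: [0.6, -2.5, 2.5]
width: 0.0132
gripper_force: 61.9
```

```bash
python3 -m crank '{"translation":[[0,0,-15],[0,0,-25],[0,0,-30],[0,0,-30],[0,0,-30],[0,0,-10],[0,0,0]],"roll":[0,0,0,0,0,0,0],"fingers":[0,0,0,0,0,0,0]}'
python3 -c "
from h import *
go(W(-.04,0,.253),SY)"
```

```text
clock: 9.55
position: [0.4679, 0.1991, 0.2573]
ee_rot: [0.001, 0.679, 0.734, 0.001]
contact_force: [0.2, -0.7, -4.0]
width: 0.0132
gripper_force: 61.1
t 9.55 p [0.4679 0.1991 0.2573] yawy 0.077 shift mm [-444.2  -77.3    3.6] roll -0.093
```

```bash
python3 -m crank '{"translation":[[-25,-4,0],[-45,-8,0],[-45,-8,0],[-45,-8,0],[-45,-8,0],[-45,-8,0],[-45,-8,0],[-45,-8,0]],"roll":[0,0,0,0,0,0,0,0],"fingers":[0,0,0,0,0,0,0,0]}' >/dev/null
python3 -m crank '{"translation":[[-45,-8,0],[-35,-6,0],[-15,-3,0],[0,0,0],[0,0,0],[0,0,0]],"roll":[0,0,0,-0.093,0,0],"fingers":[0,0,0,0,0,0]}'
python3 - <<'E'
from h import *
go(W(-.04,0,.20),SY)
i=get_image('wrist'); cv2.imwrite('pics/w3.png',i)
j=get_image('scene'); cv2.imwrite('pics/s3.png',cv2.resize(j[130:280,210:400],None,fx=4,fy=4,interpolation=cv2.INTER_CUBIC))
E
```

```text
clock: 10.95
position: [0.4235, -0.2399, 0.255]
ee_rot: [-0.001, 0.645, 0.764, 0.0]
contact_force: [0.6, -0.1, -4.3]
width: 0.0132
gripper_force: 61.1
t 10.95 p [ 0.4235 -0.2399  0.255 ] yawy 0.169 shift mm [-10.2  -0.1  55. ] roll -0.001
```

View pics/w3.png

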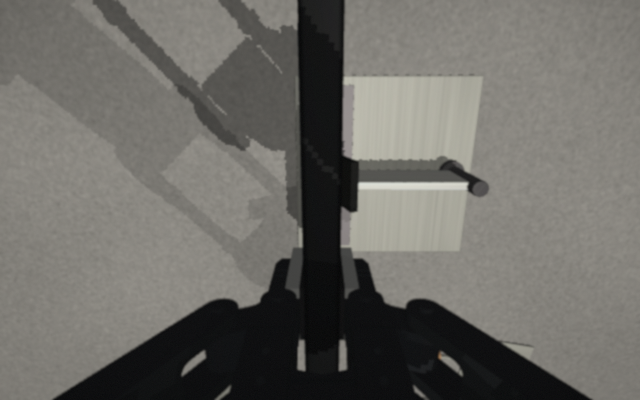

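The wrist view has the tablet as the vertical dark bar at columns 302–343, with the hinge top at (480,187), the plate's back corners at (482,76) and (460,251), and the pad at (349,184). I'll check these against the stand estimate.

Run:
```python
from h import *
c=camera_info('wrist')
f=lambda uv,z:((plane('wrist',uv,z,c)[:,:2]-SO)@rot(SY)*1000).round(1)
print("hinge",f([(480,187)],.089),"back corners",f([(482,76),(460,251)],.008),"pad",f([(357,158),(357,210)],.085))
print("lip strip left edge",f([(300,232),(300,250)],.008))
```

```text
hinge [[109.7   2.9]] back corners [[ 133.1  104.7]
 [ 135.1 -102.4]] pad [[ -6.4  29.8]
 [ -4.8 -21.5]]
lip strip left edge [[ -66.3  -76.8]
 [ -66.8 -101.4]]
```

The estimate agrees to within about 3 mm. I'm centring and lowering.

```bash
python3 -m crank '{"translation":[[-8,0,0],[0,0,20],[0,0,25],[0,0,25],[0,0,20],[0,0,15],[0,0,10],[0,0,0]],"roll":[0,0,0,0,0,0,0,0],"fingers":[0,0,0,0,0,0,0,0]}'
python3 -c "
from h import *
go(W(-.04,0.002,.117),SY)"
```

```text
clock: 11.85
position: [0.4248, -0.2485, 0.1402]
ee_rot: [-0.001, 0.644, 0.765, -0.0]
contact_force: [-0.2, 0.3, -4.0]
width: 0.013
gripper_force: 61.0
t 11.85 p [ 0.4248 -0.2485  0.1402] yawy 0.17 shift mm [ 0.6  0.1 23.2] roll 0.0
```

```bash
python3 -m crank '{"translation":[[0,0,8],[0,0,7],[0,0,5],[0,0,0]],"roll":[0,0,0,0],"fingers":[0,0,0,0]}' | grep -E "position|contact"
for i in 1 2 3; do python3 -m crank '{"translation":[[0,0,1.5],[0,0,0]],"roll":[0,0],"fingers":[0,0]}'| grep -E "position|contact"; done
```

```text
position: [0.4249, -0.2486, 0.1207]
contact_force: [-0.0, 1.2, -3.6]
position: [0.4254, -0.249, 0.1198]
contact_force: [-0.6, 0.3, -3.5]
position: [0.4254, -0.2489, 0.1183]
contact_force: [0.5, -0.8, -3.7]
position: [0.4255, -0.2489, 0.1171]
contact_force: [0.1, 1.1, -1.1]
```

```bash
python3 -m crank '{"translation":[[0,-2.5,0],[0,-2.5,0],[0,0,1],[0,0,0]],"roll":[0,0,0,0],"fingers":[0,0,0,0]}' | grep -E "position|contact"
python3 -m crank '{"translation":[[0,0,0],[0,0,0],[0,0,0],[0,0,0]],"roll":[0,0,0,0],"fingers":[0.36,0.36,0.36,0.36]}'
python3 -m crank '{"translation":[[0,6,0],[0,6,0],[0,6,0],[0,6,0],[0,5,0],[0,5,0],[0,0,0]],"roll":[0,0,0,0,0,0,0],"fingers":[0.36,0.36,0.36,0.36,0.36,0.36,0.36]}'
python3 - <<'E'
from h import *
i=get_image('wrist'); cv2.imwrite('pics/w4.png',i)
j=get_image('scene'); cv2.imwrite('pics/s4.png',cv2.resize(j[180:290,200:320],None,fx=5,fy=5,interpolation=cv2.INTER_CUBIC))
E
```

```text
position: [0.4209, -0.2501, 0.117]
contact_force: [-0.3, 1.6, 5.9]
clock: 13.65
position: [0.4203, -0.2497, 0.1156]
ee_rot: [-0.0, 0.645, 0.765, -0.0]
contact_force: [-0.3, -0.2, -0.2]
width: 0.0307
gripper_force: 0.0
clock: 14.35
position: [0.4547, -0.2439, 0.1157]
ee_rot: [0.0, 0.644, 0.765, 0.0]
contact_force: [-1.0, 0.2, -0.7]
width: 0.0309
gripper_force: 0.0
```

View pics/s4.png

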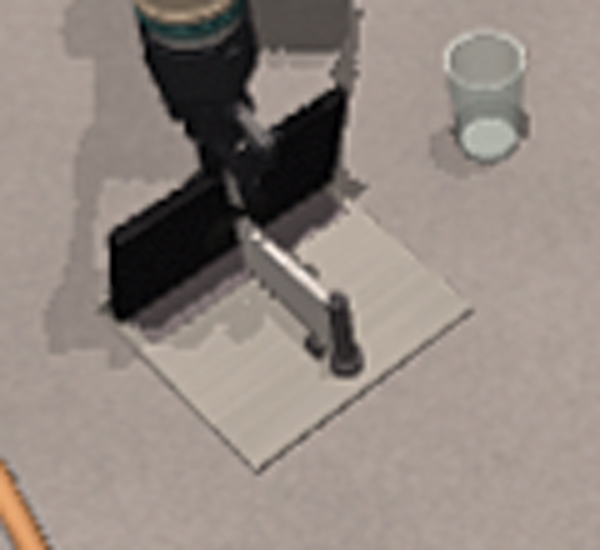

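The scene crop shows the tablet standing on the plate behind the lip at about (230,230). It is leaning back between the open fingers, in line with the leg and not yet clearly on the pad. I'll carry on back in small steps and watch the force.

```bash
for i in 1 2 3 4 5; do python3 -m crank '{"translation":[[0,3,0],[0,0,0],[0,0,0]],"roll":[0,0,0],"fingers":[0.36,0.36,0.36]}'| grep -E "position|contact"; done
```

```text
position: [0.4568, -0.2435, 0.1158]
contact_force: [-0.6, -0.4, -0.2]
position: [0.4599, -0.243, 0.1158]
contact_force: [1.0, -0.1, -0.5]
position: [0.4629, -0.2424, 0.1157]
contact_force: [0.4, 0.1, -0.5]
position: [0.4648, -0.2419, 0.1155]
contact_force: [-3.4, -1.4, 1.2]
position: [0.4652, -0.2416, 0.1154]
contact_force: [-9.6, -3.3, 3.3]
```

The reaction matches a 20° lean on the pad. I'll open wide, back off a little and lift straight up.

```bash
python3 -m crank '{"translation":[[0,-2,0],[0,0,0],[0,0,0],[0,0,0],[0,0,-15],[0,0,-20],[0,0,-25],[0,0,-25]],"roll":[0,0,0,0,0,0,0,0],"fingers":[0.8,0.8,0.8,0.8,0.8,0.8,0.8,0.8]}'
python3 -m crank '{"translation":[[0,0,-30],[0,-40,-10],[40,-40,0],[40,-40,0],[45,0,0],[45,0,0],[45,0,0],[0,0,0]],"roll":[0,0,0,0,0,0,0,0],"fingers":[0.8,0.8,0.8,0.8,0.8,0.8,0.8,0.8]}'
python3 - <<'E'
from h import *
i=get_image('top'); cv2.imwrite('pics/t5.png',i)
# dark tablet pixels near the stand
m=(i.max(2)<45).astype(np.uint8); m[:,:345]=0; m[:,460:]=0; m[:170]=0; m[280:]=0
cn,_=cv2.findContours(m,cv2.RETR_EXTERNAL,cv2.CHAIN_APPROX_SIMPLE)
for k in cn:
    if cv2.contourArea(k)>30: print(cv2.contourArea(k),cv2.minAreaRect(k),cv2.boundingRect(k))
# expected outline for 20deg lean, foot at lip
t=np.radians(20)
def tab(x,z,y,x0=-.047): return W(x0+x*np.cos(t)+z*np.sin(t),y,.0104+z*np.cos(t)-x*np.sin(t))
print(proj('top',[tab(x,z,y) for (x,z) in((-.007,.14),(.007,.14),(-.007,0)) for y in(-.105,.105)]).round(1))
s=proj('scene',[tab(x,z,y) for (x,z) in((.007,.14),(-.007,.14),(.007,0)) for y in(-.105,.105)]).round(1); print("scene",s)
j=get_image('scene'); cv2.imwrite('pics/s5.png',j)
m=(j.max(2)<30).astype(np.uint8); m[:,:200]=0; m[:,300:]=0; m[:180]=0; m[280:]=0
cn,_=cv2.findContours(m,cv2.RETR_EXTERNAL,cv2.CHAIN_APPROX_SIMPLE)
for k in cn:
    if cv2.contourArea(k)>30: print("scene",cv2.contourArea(k),cv2.approxPolyDP(k,2,True).reshape(-1,2).tolist())
E
```

```text
clock: 16.75
position: [0.467, -0.2416, 0.2015]
ee_rot: [-0.0, 0.644, 0.765, 0.0]
contact_force: [-0.4, 0.1, 0.5]
width: 0.0684
gripper_force: 0.0
clock: 17.55
position: [0.3209, -0.0529, 0.2408]
ee_rot: [-0.001, 0.642, 0.767, 0.001]
contact_force: [-0.0, -0.1, -0.3]
width: 0.0686
gripper_force: 0.0
[[447.6 221. ]
 [373.9 232.6]
 [446.1 216.6]
 [372.9 228.1]
 [437.6 241. ]
 [371.6 251.5]]
scene [[223.1 230.8]
 [269.9 200.2]
 [220.7 227.8]
 [267.5 197.5]
 [222.2 245. ]
 [265.3 215.9]]
scene 485.5 [[269, 200], [234, 221], [260, 204], [263, 205], [226, 230], [223, 228], [222, 242], [246, 228], [247, 222], [252, 224], [262, 217]]
```

The tablet's outline in the scene view matches the predicted 20° lean within 1–3 px: top corners seen at (269,200) and (223,229), predicted (270,200) and (223,231). The arm is clear, so I'm handing in.

```bash
python3 -c "
from rig import manip
print(manip.sign_off())"
```

```text
the job is handed in; nothing more can be done
None
```

I pushed the prop leg out to its stop, stood the tablet behind the lip leaning back about 20° on the pad with its screen facing out over the lip, and handed the job in at about 18 s; no verdict came back.

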